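Brace the sweet jar in the jar holder and twist its tight lid free

TASK

The red lid of the square sweet jar is on tight. Stand the closed jar fully down in the square socket of the blue jar holder, so that it cannot turn, and unscrew the lid anticlockwise, only until its threads let go. Lift it clear and finish while still holding it, still and level, a centimetre or two above the jar's mouth, with the jar left standing in its socket and the honey jar, mug and bowl left alone.

Things in the scene. Friction and masses are not known exactly. Their poses are not given: they have to be found in the camera images.
- jar: Square clear-glass sweet jar, sweets inside (one rigid body, about 0.32 kg): body 62 x 62 mm, 66 mm high, then a round neck of 24 mm radius up to the rim, 88.5 mm above the foot. Origin: centre of its underside; z up, x and y square to its flat sides (any quarter turn is alike). It starts standing loose on the worktop. While the lid is tight the jar can be lifted by its lid.
- jar_rim (a point): Centre of the jar's mouth, level with its rim, 88.5 mm above the foot; axes as the jar's. The lid is clear of the jar when its lower edge is above this point.
- lid: Red steel twist-off lid with a thin white ring on top, on the jar's neck: 61 mm across, ribbed edge, 16 mm high, about 39 g. Origin: centre of its lower (open) edge; z up through its top. Tight, its lower edge is 76.5 mm above the jar's foot (12 mm below the rim) and its x axis points 1.65 rad clockwise, seen from above, of the jar's x axis, give or take 0.1.
- lid_top (a point): Centre of the lid's top, 92.5 mm above the jar's foot while tight. Three lugs inside the lid hook under ramped threads; a springy liner makes it tight: it turns at 0.5 to 0.9 N m, easing as it goes, rises about 4 mm in all (from 0.2 rad of turn on, so a grip must rise with it) and lets go 1.1 to 1.3 rad anticlockwise of tight; then it lifts straight off.
- holder: Blue one-handed jar holder, stuck to the worktop by its black suction foot (never moves): block 100 mm (x) by 205 mm (y), 45 mm high, with two sockets side by side along y, 35 mm deep. The square one is at +50 mm along its y axis; the round one, at -50 mm, is 72 mm across, too small for the square jar. Origin: centre of its underside; z up.
- square_socket (a point): Centre of the floor of the square socket, 10 mm above the worktop, 35 mm below the block's top; axes as the holder's. 66 x 66 mm, sides along the holder's x and y; the mouth flares to 76 x 76 mm over the top 10 mm. The jar drops in with 2 mm to spare each side once its sides are parallel to the socket's, and then cannot turn.
- honey_jar: Round amber honey jar with paper label and gold lid, 68 mm across, 82 mm high; a bystander standing on the worktop. Origin: centre of its underside.
- mug: Red mug, 80 mm across, 88 mm high, handle on its +y side; a bystander standing on the worktop. Origin: centre of its underside.
- bowl: Blue bowl, 120 mm across, 50 mm high; a bystander standing on the worktop. Origin: centre of its underside.
Not all that is in view belongs to the job. Of the things that look like the lid, the smaller one is meant. Of the things that look like the jar, take the one that is farthest to the robot's left at the start.

How it is judged:
By the outcome, as a careful person would: the job done as asked, in the order asked, and still so for the second after the job is handed in, while the arm keeps its last pose, push and grip.
It also fails if it takes over 45 s, if anything falls off the work surface, if the arm or the gripper's body presses on something with over 40 N, if the wrist force passes 120 N, or if a joint passes its speed limit or range.

ROBOT

A 6-joint arm with a two-finger parallel gripper is mounted at the origin on the work surface. World frame = base frame: x ahead of the robot, y to its left, z up, the work surface at z = 0. Lengths are in mm, angles in degrees, forces in N, time in s.
With the tool pointing down it reaches from about 300 to 850 mm from the base axis. Payload 4.2 kg.
Tool frame: the origin (TCP) lies on the centre line of the jaws, within the pads' length; the fingertips stand 14 mm ahead of it and the grasp point (between the pads) lies 5 mm behind it; z points along the fingers, y is the line along which they close (so a half turn about z gives the same grasp; the last joint's range is limited). The gripper opens to 91 mm and grips with 3 to 60 N. Pads are 32 mm wide; open, the fingers measure 118 mm over their backs; the gripper's body (76 mm by 178 mm) begins 60 mm behind the grasp point.
Start: joints at [69.156, 18.312, 89.639, -0, 72.044, -1.146], TCP at [193.816, 541.366, 227.976] pointing down, gripper open.
Joint ranges: [-177.97, 177.97], [-48.28, 115.42], [12.27, 149.76], [-77.06, 257.06], [2.81, 150.46], [-146.56, 146.56]. Speed limits (degrees/s): [147.25, 147.25, 180, 180, 180, 180].

INTERFACE

Orientations are given as [roll, pitch, yaw] about the fixed x, y, z axes, in that order (R = Rz(yaw) Ry(pitch) Rx(roll)).
In Python, from workcell import env gives the robot as it stands.
- The arm moves only by the tool arm_command, never from a script. Its argument "motion" is a list of rows, each an object with "offset": the shift along the tool's x, y, z in m, a list of three; "spin": the turn about the tool's z in rad. In form: [{"offset": [tx, ty, tz], "spin": spin}, ...]. A call has 1 to 5 rows; each row shifts and turns the commanded pose from where the row before left it, along the tool's axes as they then stand; what a row does not reach is not made up. A row lasts 1/8 s, in which the tool goes at most 62.5 mm and 10.7 degrees, less where a joint would pass 70% of its speed; a pose out of reach is approached as far as the arm can. A call with a gripper value outside its range is refused whole. "jaw" is the finger opening in m, from 0 to 0.0912, set as the call begins (left out, the last holds). The fingers move at their own pace and stop on an object; "newtons" is the grip in N (left out, the last holds). Time passes only in rows, so rows that do not move let the fingers close. It gives the time, the measured TCP pose, the force, the opening and the grip force at its end, in the units of the state.
- env.state(): the state, without advancing time (a new reading comes with each control period).
- env.grab_frame(name): name is "scene" or "top" or "wrist"; returns (picture, depth): 480x640x3 uint8, blue, green, red; 480x640 float32, mm along the optical axis (not along the pixel's ray), 0 where there is no reading.
- env.camera_model(name): a dict with "fx", "fy", "cx", "cy" (pixels), "eye" and "rotation" of the camera in the world; the wrist camera has in their place "hand_eye" (4x4, takes a point from camera to tool coordinates, whose origin is the TCP and whose axes are the flange's). Camera axes: x right, y down, z forward; pixel columns grow to the right and rows downward; lengths in mm; the calibration is good to about 2 mm. A picture is of the moment at which its call begins: read the wrist's pose just before it. camera_model takes no time and is no camera call.
- env.job_done(): hands the job in; it is judged then, once.
Trained networks look in the newest picture that a camera, given by its name, has taken for a name from the list of things; names that differ only in an ending like _2 or _b are one class to them, and where a whole thing is asked for, a point or a joint stands for the part that bears it (a point fixed in the world has none). Each returns a list of dicts, best first, with "score" (0 to 1); they miss things now and then, are a little off and sometimes report something else, mostly with a low value. They report only what shows in the picture. A call takes as long as a camera call. They do not tell look-alikes from the thing itself.
- env.boxes_of(camera, target): "bbox" ([left, top, right, bottom] in pixels, round what is visible of it).
- env.pinpoint(camera, target): "location" ([column, row] in pixels: a listed point, or the origin of a listed thing).
The state is a dict: "time_s": time; "qpos": joint angles; "qvel": joint speeds; "effort": joint torques, N m; "ee_pos": TCP position; "ee_rot": TCP orientation; "force": force on the tool from outside, world axes, zero at the start; "torque": the same for the moment, N m; "gripper_width": finger opening in mm; "gripper_force": force on a finger pad.
Only numpy, scipy, OpenCV 4.12 (cv2) and the standard library are available. Lean on these libraries where they do the work, as an engineer would, in place of code of your own. Each camera call takes 0.05 s, during which the arm holds its last target. There are 200 camera calls.

## Working session

There is one attempt and no reset: what is moved stays moved. The work goes in short steps, Python scripts to look and compute and a tool call to move; the robot and the scene stay as the last step left them, time stands still between calls to the robot, and variables do not carry over. Pictures are saved under pics/ and viewed, at most 10 in all, crops included, and the job is handed in when it is done.

Besides the shell and the picture viewer there is one more tool, called after ">>>" by a JSON object that holds its "name" and its "arguments", one argument or row to a line. arm_command: Moves the arm, as the interface text tells. Its arguments: {"type":"object","properties":{"motion":{"type":"array"},"jaw":{"type":"number"},"newtons":{"type":"number"}},"required":["motion"]}

```bash
ls; mkdir -p pics; cat > h.py <<'E'
import numpy as np, cv2, sys
from workcell import env
from scipy.spatial.transform import Rotation as R
def cam(n):
    m=env.camera_model(n)
    if 'eye' in m: return m,np.array(m['rotation'],float).reshape(3,3),np.array(m['eye'],float)
    s=env.state(); T=np.array(m['hand_eye']); 
    Rt=R.from_euler('xyz',s['ee_rot'],degrees=True).as_matrix()
    return m,Rt@T[:3,:3],Rt@T[:3,3]+np.array(s['ee_pos'])
def pts(n,d,c=None):
    m,Rm,e=c or cam(n); v,u=np.mgrid[:480,:640]
    P=np.stack([(u-m['cx'])/m['fx']*d,(v-m['cy'])/m['fy']*d,d],-1)
    return P@Rm.T+e
def ray(n,uv,z,c=None):
    m,Rm,e=c or cam(n); r=Rm@np.array([(uv[0]-m['cx'])/m['fx'],(uv[1]-m['cy'])/m['fy'],1])
    return e+r*(z-e[2])/r[2]
def proj(n,p,c=None):
    m,Rm,e=c or cam(n); q=Rm.T@(np.array(p)-e); return np.array([m['fx']*q[0]/q[2]+m['cx'],m['fy']*q[1]/q[2]+m['cy']])
E
python3 - <<'E'
from h import *
print(env.state())
for n in ['scene','top']:
    c=cam(n); print(n,c)
    im,d=env.grab_frame(n); cv2.imwrite(f'pics/{n}0.png',im); np.savez(f'pics/{n}0.npz',im=im,d=d)
    for t in ['jar','lid','holder','honey_jar','lid_top','square_socket','jar_rim']:
        for b in env.boxes_of(n,t) if t in('jar','lid','holder','honey_jar') else env.pinpoint(n,t):
            print(t,{k:np.round(v,2).tolist() for k,v in b.items()})
E
```

```text
pics
{'time_s': 0.0, 'qpos': array([ 6.91583529e+01,  1.83494289e+01,  8.97053890e+01, -1.18692010e-03,
        7.20440947e+01, -1.14669839e+00]), 'qvel': array([-0.01960015,  0.01720167, -0.06962539,  0.00055251, -0.02878308,
       -0.01768196]), 'effort': array([-2.55044310e-03, -4.12472999e+01, -2.31964248e+01,  7.23943161e-02,
        4.57687641e-02, -1.53060646e-04]), 'ee_pos': array([193.62459459, 540.91132278, 227.14933079]), 'ee_rot': array([-1.79901085e+02, -8.51221814e-04,  1.60305417e+02]), 'force': array([ 0.13025354,  0.92449266, -0.34043009]), 'torque': array([-0.0129456 ,  0.00565365,  0.02244269]), 'gripper_force': 0.0, 'gripper_width': 91.16517424563588}Traceback (most recent call last):
  File "<stdin>", line 4, in <module>
  File "h.py", line 6, in cam
    if 'eye' in m: return m,np.array(m['rotation'],float).reshape(3,3),np.array(m['eye'],float)
                            ~~~~~~~~~~~~~~~~~~~~~~~~~~~~~~~~~~~~~^^^^^
ValueError: cannot reshape array of size 3 into shape (3,3)
```

```bash
sed -i "s/np.array(m\['rotation'\],float).reshape(3,3)/R.from_euler('xyz',m['rotation'],degrees=True).as_matrix()/" h.py
python3 - <<'E'
from h import *
for n in ['scene','top']:
    c=cam(n); print(n,c)
    im,d=env.grab_frame(n); cv2.imwrite(f'pics/{n}0.png',im); np.savez(f'pics/{n}0.npz',im=im,d=d)
    for t in ['jar','lid','holder','honey_jar','lid_top','square_socket','jar_rim']:
        for b in env.boxes_of(n,t) if t in('jar','lid','holder','honey_jar') else env.pinpoint(n,t):
            print(t,{k:np.round(v,2).tolist() for k,v in b.items()})
print(env.camera_model('wrist'))
E
```

```text
scene ({'fx': 505.5861568174572, 'fy': 505.5861568174572, 'cx': 319.49877687280076, 'cy': 240.1242904577454, 'eye': array([ 916.69236502, -355.33519529,  843.53428257]), 'rotation': array([-146.70200744,   -0.45949842,   47.26361979])}, array([[ 0.67860435,  0.61688895, -0.39867801],
       [ 0.73446023, -0.56398005,  0.37748467],
       [ 0.00801967, -0.54897588, -0.83579972]]), array([ 916.69236502, -355.33519529,  843.53428257]))
jar {'bbox': [386.0, 187.2, 432.6, 234.5], 'score': 0.78}
jar {'bbox': [369.0, 141.4, 405.7, 176.0], 'score': 0.66}
lid {'bbox': [371.9, 126.8, 405.6, 150.1], 'score': 0.89}
lid {'bbox': [321.9, 127.6, 361.7, 160.6], 'score': 0.67}
honey_jar {'bbox': [169.0, 306.4, 216.4, 354.8], 'score': 0.69}
lid_top {'location': [389.2, 133.2], 'score': 0.67}
square_socket {'location': [326.8, 229.3], 'score': 0.86}
jar_rim {'location': [389.1, 136.4], 'score': 0.79}
jar_rim {'location': [413.2, 196.9], 'score': 0.74}
top ({'fx': 542.2853027433117, 'fy': 542.2853027433117, 'cx': 324.44643736006094, 'cy': 242.80725827738385, 'eye': array([436.65491152,   7.4201801 , 965
[... 664 characters left out ...]
7, 184.4, 339.8], 'score': 0.17}
lid_top {'location': [180.5, 378.0], 'score': 0.96}
lid_top {'location': [151.4, 321.3], 'score': 0.62}
square_socket {'location': [285.9, 287.2], 'score': 0.94}
jar_rim {'location': [202.7, 235.2], 'score': 0.61}
{'fx': 387.286362935423, 'fy': 387.286362935423, 'cx': 317.4217803049496, 'cy': 243.97976828851168, 'hand_eye': array([[-3.96676814e-04, -9.72000211e-01, -2.34979642e-01,
         6.50596253e+01],
       [ 9.99999912e-01, -4.17828841e-04,  4.02287691e-05,
         3.04265414e-01],
       [-1.37283644e-04, -2.34979606e-01,  9.72000291e-01,
        -1.55859837e+02],
       [ 0.00000000e+00,  0.00000000e+00,  0.00000000e+00,
         1.00000000e+00]])}
```

View pics/scene0.png

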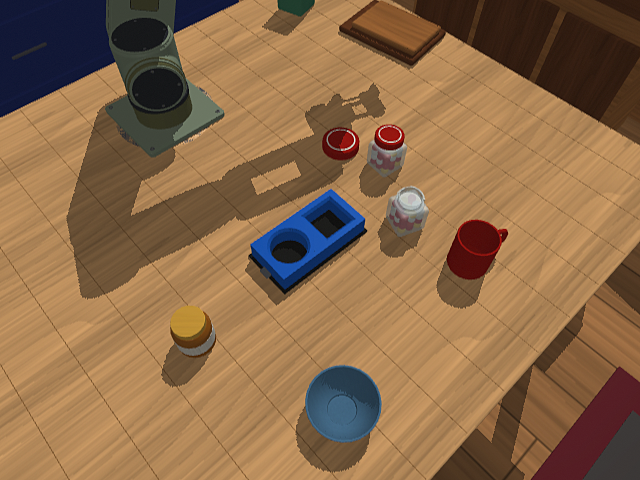

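View pics/top0.png

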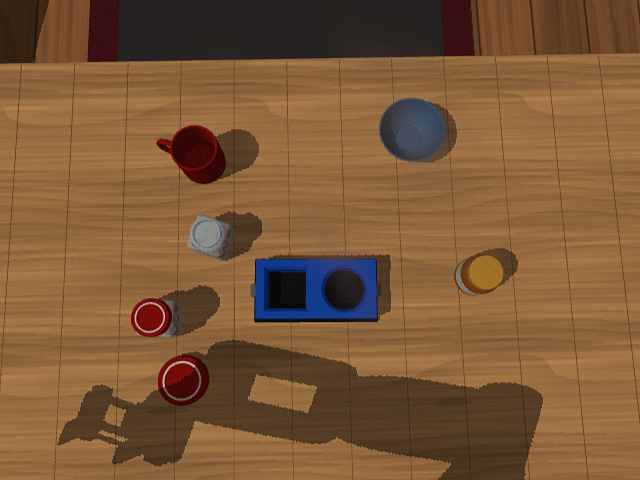

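The scene view shows four candidates. Jars: the lidded one at scene (388,150) / top (152,318), and an open one at scene (408,210) / top (210,237). Lids: the small one on the lidded jar at top (151,317), and a larger loose one at top (183,380). The lidded jar is farthest left and its lid is the smaller one, so I choose it. The square socket is at top (286,290).

```bash
python3 - <<'E'
from h import *
for n in ['top','scene']:
    f=np.load(f'pics/{n}0.npz'); P=pts(n,f['d']); im=f['im'].astype(int)
    ok=f['d']>0
    red=(im[...,2]>90)&(im[...,1]<60)&(im[...,0]<60)&ok
    for nm,c in (('lid',(151,317) if n=='top' else (389,134)),('big',(183,380) if n=='top' else (341,142))):
        w=np.zeros_like(ok); w[c[1]-28:c[1]+29,c[0]-28:c[0]+29]=1
        Q=P[w&red]; 
        if n=='scene': Q=P[(np.hypot(*(np.mgrid[:480,:640]-np.array(c)[::-1,None,None]))<22)&red]
        zt=np.percentile(Q[:,2],90); T=Q[abs(Q[:,2]-zt)<6]
        (x,y),r=cv2.minEnclosingCircle(T[:,:2].astype(np.float32))
        print(n,nm,len(T),zt.round(1),np.round([x,y,r],1),T.mean(0).round(1))
    blue=(im[...,0]>120)&(im[...,2]<80)&(im[...,1]<130)&ok&(abs(P[...,2]-45)<8)&(P[...,0]>350)&(P[...,0]<580)&(abs(P[...,1])<220)
    Q=P[blue]; b=cv2.minAreaRect(Q[:,:2].astype(np.float32)); print(n,'holder',len(Q),b,np.median(Q[:,2]))
    tab=P[(abs(P[...,2])<15)&ok]; print('table z',np.median(tab[:,2]))
    print('jarz at', [ray(n,p,z).round(1) for p,z in (((151.4,321.3),92.5),((285.9,287.2),10))] if n=='top' else [ray(n,(389.2,133.2),92.5),ray(n,(326.8,229.3),10)])
    S=P[ok&(np.abs(P[...,0]-P[...,0])<1)]
im=cv2.imread('pics/top0.png'); c=im[285:350,110:230]; cv2.imwrite('pics/c1.png',cv2.resize(c,None,fx=5,fy=5,interpolation=cv2.INTER_CUBIC))
E
```

```text
top lid 913 95.7 [463.6 270.5  30.3] [463.3 270.6  93.7]
top big 628 24.6 [368.9 243.3  37.2] [374.6 246.3  22.4]
top holder 3541 ((506.98974609375, 5.698860168457031), (203.92543029785156, 98.95167541503906), 88.5624008178711) 45.00588909456326
table z 0.2511383118490471
jarz at [array([456.6, 267.4,  92.5]), array([511.8,  57.9,  10. ])]
scene lid 343 93.7 [464.6 269.6  31.8] [464.9 267.2  91.9]
scene big 272 22.5 [364.4 236.5  39.7] [373.4 241.6  20.8]
scene holder 2474 ((505.89373779296875, 4.402961730957031), (207.1402130126953, 101.69200897216797), 88.78575897216797) 43.46091574940175
table z -1.2288376630382913
jarz at [array([461.44048025, 269.67472711,  92.5       ]), array([509.92028537,  49.49462841,  10.        ])]
```

View pics/c1.png

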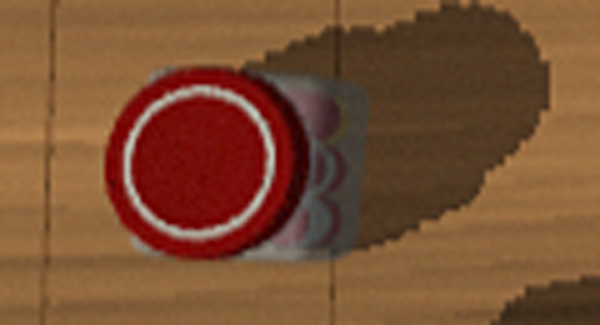

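Crop: the red lid with its white ring, centred at (200,160), sits on the square jar, whose body shows to its right. That is the jar I want, at about (464,270) mm. I'm moving the wrist camera over it.

>>> {"name": "arm_command", "arguments": {
  "motion": [
    {"offset": [-0.03,-0.014,0.002],"spin": 0},
    {"offset": [-0.05,-0.024,0.002],"spin": 0},
    {"offset": [-0.055,-0.026,0.002],"spin": 0},
    {"offset": [-0.055,-0.026,0.002],"spin": 0},
    {"offset": [-0.055,-0.026,0.002],"spin": 0}
  ]
}}

```text
time_s: 1.42
ee_pos: [386.6, 348.2, 218.1]
ee_rot: [180.0, 0.0, 160.3]
force: [-0.0, 0.8, 0.4]
gripper_width: 91.0
gripper_force: 0.0
```

>>> {"name": "arm_command", "arguments": {
  "motion": [
    {"offset": [-0.055,-0.026,0.002],"spin": 0},
    {"offset": [-0.046,-0.022,0],"spin": 0},
    {"offset": [0,0,0],"spin": 0.17},
    {"offset": [0,0,0],"spin": 0.17},
    {"offset": [0,0,0],"spin": 0.17}
  ]
}}

```text
time_s: 2.05
ee_pos: [464.5, 270.1, 216.0]
ee_rot: [180.0, -0.0, 130.7]
force: [-0.6, -0.3, 0.2]
gripper_width: 91.4
gripper_force: 0.0
```

>>> {"name": "arm_command", "arguments": {
  "motion": [
    {"offset": [0,0,0],"spin": 0.17},
    {"offset": [0,0,0],"spin": 0},
    {"offset": [0,0,0],"spin": 0}
  ]
}}

```text
time_s: 2.42
ee_pos: [464.3, 270.3, 216.0]
ee_rot: [180.0, -0.0, 121.5]
force: [-0.8, -1.1, 0.3]
gripper_width: 91.6
gripper_force: 0.0
```

```bash
python3 - <<'E'
from h import *
s=env.state(); print(s['time_s'],s['ee_pos'],s['ee_rot'],s['qpos'].round(1),s['force'])
c=cam('wrist'); im,d=env.grab_frame('wrist'); cv2.imwrite('pics/w1.png',im); np.savez('pics/w1.npz',im=im,d=d,R=c[1],e=c[2])
P=pts('wrist',d,c); im=im.astype(int)
red=(im[...,2]>90)&(im[...,1]<60)&(im[...,0]<60)&(d>0)
for z in (100,):
    Q=P[red&(abs(P[...,2]-92.5)<4)&(np.hypot(P[...,0]-464,P[...,1]-270)<45)]
    print(len(Q),cv2.minEnclosingCircle(Q[:,:2].astype(np.float32)),np.median(Q[:,2]))
m=(d>0)&(P[...,2]>4)&(P[...,2]<72)&(np.hypot(P[...,0]-464,P[...,1]-270)<60)
for lo,hi in((4,20),(20,40),(40,60),(60,72)):
    Q=P[m&(P[...,2]>lo)&(P[...,2]<hi)]; print(lo,len(Q), cv2.minAreaRect(Q[:,:2].astype(np.float32)) if len(Q)>3 else '')
for t in ('lid_top','jar','jar_rim'):
    print(t,[(ray('wrist',b['location'],{'lid_top':92.5,'jar':0,'jar_rim':88.5}[t],c).round(1),round(b['score'],2)) for b in env.pinpoint('wrist',t)])
E
```

```text
2.425 [464.28102353 270.32856058 215.97057845] [ 1.79996775e+02 -1.16026953e-03  1.21478769e+02] [29.  15.4 95.7  0.  69.  -2.5] [-0.77235521 -1.13678219  0.29609392]
4138 ((463.4756164550781, 269.7320861816406), 30.588441848754883) 92.41829897443691
4 77 ((449.0113525390625, 287.95147705078125), (75.49465942382812, 34.73187255859375), 39.87399673461914)
20 127 ((449.21502685546875, 287.57159423828125), (76.9700698852539, 35.4568977355957), 40.00697326660156)
40 311 ((463.6921081542969, 269.6497497558594), (62.30223083496094, 61.87438201904297), 85.5739974975586)
60 656 ((463.82958984375, 270.4778137207031), (60.415069580078125, 60.65899658203125), 86.37800598144531)
lid_top [(array([375.4, 253.7,  92.5]), 0.85), (array([463.7, 271.9,  92.5]), 0.73), (array([463. , 270.2,  92.5]), 0.65)]
jar [(array([596.9, 182.2,   0. ]), 0.86)]
jar_rim []
```

View pics/w1.png

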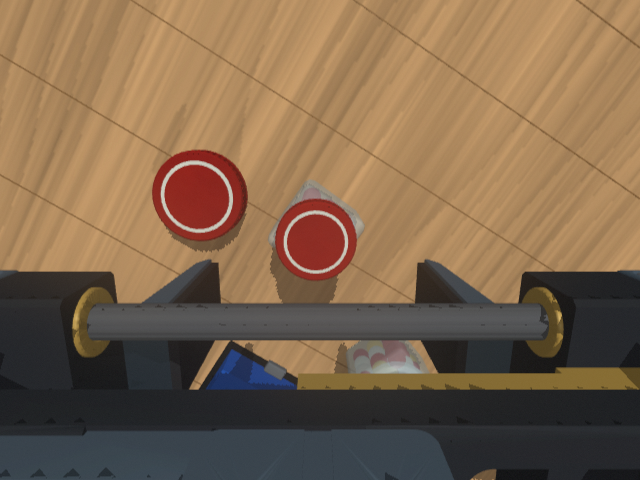

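The wrist view shows the target lid at (316,240) with jar corners poking out, the bigger loose lid at (200,195), and the open jar at (388,357). Jar centre is about (463.5,269.8) with yaw about -4°. Descending to grip the lid with the tips above the jar's shoulder.

>>> {"name": "arm_command", "arguments": {
  "motion": [
    {"offset": [0,-0.001,0.045],"spin": 0},
    {"offset": [0,0,0.045],"spin": 0},
    {"offset": [0,0,0.031],"spin": 0},
    {"offset": [0,0,0.01],"spin": 0},
    {"offset": [0,0,0],"spin": 0}
  ]
}}

```text
time_s: 3.25
ee_pos: [463.6, 269.9, 85.1]
ee_rot: [-180.0, -0.0, 121.4]
force: [1.5, -0.9, 0.3]
gripper_width: 91.3
gripper_force: 0.0
```

>>> {"name": "arm_command", "arguments": {
  "motion": [
    {"offset": [0,0,0],"spin": 0},
    {"offset": [0,0,0],"spin": 0},
    {"offset": [0,0,0],"spin": 0},
    {"offset": [0,0,0],"spin": 0},
    {"offset": [0,0,0],"spin": 0}
  ],
  "jaw": 0.05,
  "newtons": 25
}}

```text
time_s: 3.88
ee_pos: [463.3, 269.8, 85.4]
ee_rot: [-180.0, -0.0, 121.3]
force: [-2.0, -0.7, 4.2]
gripper_width: 60.0
gripper_force: 25.0
```

>>> {"name": "arm_command", "arguments": {
  "motion": [
    {"offset": [0,0,0],"spin": 0},
    {"offset": [0,0,0],"spin": 0},
    {"offset": [0,0,0],"spin": 0}
  ],
  "newtons": 58
}}

```text
time_s: 4.25
ee_pos: [463.3, 269.8, 85.3]
ee_rot: [-180.0, -0.0, 121.3]
force: [-1.6, -0.3, 5.3]
gripper_width: 59.3
gripper_force: 58.0
```

>>> {"name": "arm_command", "arguments": {
  "motion": [
    {"offset": [0,0,-0.01],"spin": 0},
    {"offset": [0,0,-0.025],"spin": 0},
    {"offset": [0,0,-0.035],"spin": 0},
    {"offset": [0,0,-0.025],"spin": 0},
    {"offset": [0,0,-0.015],"spin": 0}
  ]
}}

```text
time_s: 4.88
ee_pos: [463.8, 269.9, 196.1]
ee_rot: [179.9, 0.0, 121.3]
force: [0.6, -0.5, -3.8]
gripper_width: 59.8
gripper_force: 58.0
```

>>> {"name": "arm_command", "arguments": {
  "motion": [
    {"offset": [-0.015,-0.003,0],"spin": 0},
    {"offset": [-0.03,-0.006,0],"spin": 0},
    {"offset": [-0.04,-0.009,0],"spin": 0},
    {"offset": [-0.045,-0.009,0],"spin": 0},
    {"offset": [-0.045,-0.009,0],"spin": 0}
  ]
}}

```text
time_s: 5.5
ee_pos: [523.3, 99.2, 193.3]
ee_rot: [-179.8, -0.0, 121.3]
force: [1.1, 0.4, -3.8]
gripper_width: 60.0
gripper_force: 58.0
```

>>> {"name": "arm_command", "arguments": {
  "motion": [
    {"offset": [-0.045,-0.009,0],"spin": 0},
    {"offset": [-0.045,-0.009,0],"spin": 0},
    {"offset": [-0.035,-0.007,0],"spin": 0},
    {"offset": [-0.017,-0.004,0],"spin": 0},
    {"offset": [-0.006,-0.001,0],"spin": 0}
  ]
}}

```text
time_s: 6.12
ee_pos: [574.5, -41.2, 193.9]
ee_rot: [-179.9, -0.1, 121.3]
force: [0.9, 0.4, -3.1]
gripper_width: 59.6
gripper_force: 58.0
```

>>> {"name": "arm_command", "arguments": {
  "motion": [
    {"offset": [0,0,0],"spin": 0},
    {"offset": [0,0,0],"spin": 0}
  ]
}}

```text
time_s: 6.38
ee_pos: [574.7, -39.3, 194.9]
ee_rot: [-180.0, -0.0, 121.4]
force: [-0.4, 0.0, -2.5]
gripper_width: 59.9
gripper_force: 58.0
```

```bash
python3 - <<'E'
from h import *
for n in ('wrist','top','scene'):
    s=env.state(); c=cam(n); im,d=env.grab_frame(n); cv2.imwrite(f'pics/{n}2.png',im); np.savez(f'pics/{n}2.npz',im=im,d=d,R=c[1],e=c[2])
    if n=='wrist': print(s['time_s'],s['ee_pos'],s['ee_rot'],s['qpos'].round(1),s['force'],s['gripper_width'])
    P=pts(n,d,c); i=im.astype(int); ok=d>0
    if n=='wrist':
        near=(abs(P[...,0]-507)<70)&(abs(P[...,1]-20)<120)&ok
        Q=P[near&(P[...,2]>38)&(P[...,2]<52)]; print('top face z',np.median(Q[:,2]),len(Q),cv2.minAreaRect(Q[:,:2].astype(np.float32)))
        hole=P[near&(P[...,2]>2)&(P[...,2]<18)]; print('floor',len(hole),np.median(hole,0),cv2.minAreaRect(hole[:,:2].astype(np.float32)))
    # held jar body
    q=s['ee_pos']; m=ok&(np.hypot(P[...,0]-q[0],P[...,1]-q[1])<52)
    for lo,hi in ((q[2]-80,q[2]-55),(q[2]-55,q[2]-35),(q[2]-35,q[2]-14)):
        Q=P[m&(P[...,2]>lo)&(P[...,2]<hi)]
        if len(Q)>10: print(n,round(lo-q[2]),len(Q),cv2.minAreaRect(Q[:,:2].astype(np.float32)))
    print(n,[(ray(n,b['location'],10,c).round(1),round(b['score'],2)) for b in env.pinpoint(n,'square_socket')])
E
```

```text
6.375 [574.69763978 -39.2635743  194.9133916 ] [-1.79999105e+02 -3.64554618e-02  1.21415382e+02] [ -5.1  19.7  92.5   0.   67.8 -36.5] [-0.44060356  0.02636998 -2.46568788] 59.901077300775064
top face z 43.76321576447481 19895 ((506.2847900390625, 4.947242736816406), (205.71144104003906, 100.67276000976562), 88.70633697509766)
floor 13277 [506.77504776  32.85762953   9.70322374] ((517.7564697265625, 18.73321533203125), (200.87876892089844, 91.46398162841797), 87.55451965332031)
wrist -80 542 ((560.6159057617188, -21.686790466308594), (77.19963836669922, 35.53889465332031), 40.15372085571289)
wrist -55 589 ((562.2814331054688, -19.192245483398438), (73.50321960449219, 33.612796783447266), 37.10392379760742)
wrist -35 2173 ((563.6663818359375, -19.024742126464844), (71.50758361816406, 33.61422348022461), 31.785303115844727)
wrist [(array([509.6,  56.9,  10. ]), 0.9)]
top -80 32 ((556.292724609375, -11.89362907409668), (37.672607421875, 14.936997413635254), 33.93939208984375)
top -55 31 ((553.6956787109375, -12.73651123046875), (33.53266906738281, 14.040510177612305), 40.6110725402832)
top -35 139 ((554.996826171875, -13.05130386352539), (35.87643814086914, 15.941802024841309), 37.8013916015625)
top [(array([503.7,  56.3,  10. ]), 0.76)]
scene -80 356 ((589.18798828125, -55.9406623840332), (81.17969512939453, 42.4162483215332), 42.57277297973633)
scene -55 307 ((590.053466796875, -56.270381927490234), (80.03714752197266, 39.84230041503906), 42.51021194458008)
scene -35 440 ((587.8992309570312, -55.21552658081055), (80.72036743164062, 43.77775573730469), 42.8028450012207)
scene []
```

View pics/wrist2.png

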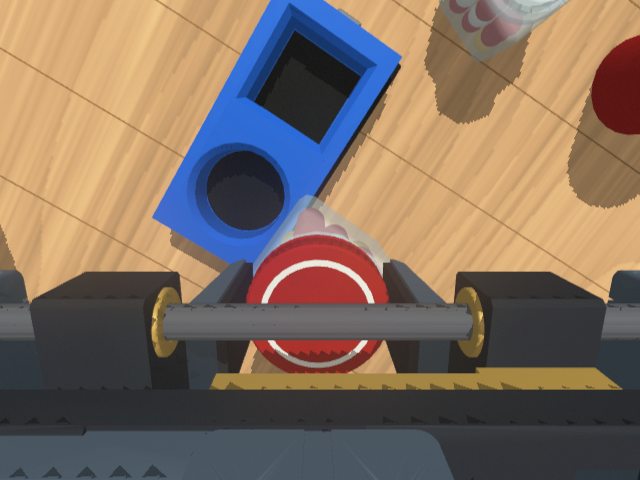

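Wrist view: the jar hangs from the lid at (317,310). The holder shows with its square socket at (310,88) and the round one at (245,190). Next I fit the hanging jar's yaw, offset and tilt.

```bash
python3 - <<'E'
from h import *
from scipy.optimize import least_squares
q=np.array([574.7,-39.3,194.9])
for n in ('wrist','scene','w1'):
    f=np.load(f'pics/{n}{"" if n=="w1" else 2}.npz'); k='wrist' if n=='w1' else n
    c=(env.camera_model(k),f['R'],f['e']); P=pts(k,f['d'],c)
    if n=='w1': q=np.array([463.4,269.8,85.2])
    for lo,hi in ((-82,-50),(-50,-24),(-82,-24)):
        z=P[...,2]-q[2]; r=P[...,:2]-q[:2]
        Q=r[(f['d']>0)&(z>lo)&(z<hi)&(np.hypot(*np.moveaxis(r,-1,0))<52)]
        def res(p):
            a=np.radians(p[2]); M=np.array([[np.cos(a),np.sin(a)],[-np.sin(a),np.cos(a)]])
            return np.abs((Q-p[:2])@M.T).max(1)-31
        o=least_squares(res,[0,0,-4],loss='soft_l1'); print(n,lo,hi,len(Q),o.x.round(2),round(np.median(abs(o.fun)),2))
E
```

```text
wrist -82 -50 682 [ 0.84 -0.2  -4.37] 0.11
wrist -50 -24 1373 [ 1.37 -0.55 -4.23] 0.42
wrist -82 -24 2055 [ 1.2  -0.42 -4.31] 0.33
scene -82 -50 438 [-0.18 -1.   -4.66] 0.41
scene -50 -24 456 [-0.11 -0.83 -4.55] 0.51
scene -82 -24 894 [-0.14 -0.92 -4.6 ] 0.47
w1 -82 -50 174 [ 0.52 -0.19 -4.22] 0.1
w1 -50 -24 426 [ 0.85 -0.61 -4.28] 0.44
w1 -82 -24 600 [ 0.77 -0.45 -4.25] 0.34
```

>>> {"name": "arm_command", "arguments": {
  "motion": [
    {"offset": [0.02,-0.001,0],"spin": 0},
    {"offset": [0.04,-0.003,0],"spin": 0},
    {"offset": [0.036,-0.003,0],"spin": 0},
    {"offset": [0.015,-0.001,0],"spin": 0},
    {"offset": [0.005,0,0],"spin": 0}
  ]
}}

```text
time_s: 7.3
ee_pos: [507.5, 55.3, 195.2]
ee_rot: [180.0, 0.0, 121.4]
force: [0.4, -0.2, -3.7]
gripper_width: 59.7
gripper_force: 58.0
```

>>> {"name": "arm_command", "arguments": {
  "motion": [
    {"offset": [0,0,0.01],"spin": -0.053},
    {"offset": [0,0,0.02],"spin": 0},
    {"offset": [0,0,0.015],"spin": 0},
    {"offset": [0,0,0.005],"spin": 0},
    {"offset": [0,0,0],"spin": 0}
  ]
}}

```text
time_s: 7.92
ee_pos: [508.1, 54.4, 144.8]
ee_rot: [-180.0, -0.0, 124.4]
force: [1.7, -0.5, -3.4]
gripper_width: 59.7
gripper_force: 58.0
```

>>> {"name": "arm_command", "arguments": {
  "motion": [
    {"offset": [0.001,0,0.008],"spin": 0},
    {"offset": [0,0,0.008],"spin": 0},
    {"offset": [0,0,0.007],"spin": 0},
    {"offset": [0,0,0.005],"spin": 0},
    {"offset": [0,0,0],"spin": 0}
  ]
}}

```text
time_s: 8.55
ee_pos: [507.1, 55.3, 116.5]
ee_rot: [-180.0, -0.0, 124.4]
force: [0.2, 0.1, -3.7]
gripper_width: 59.4
gripper_force: 58.0
```

Free so far, with the foot about 21 mm above the floor. Continuing down.

>>> {"name": "arm_command", "arguments": {
  "motion": [
    {"offset": [0,0,0.006],"spin": 0},
    {"offset": [0,0,0.006],"spin": 0},
    {"offset": [0,0,0.004],"spin": 0},
    {"offset": [0,0,0.002],"spin": 0},
    {"offset": [0,0,0],"spin": 0}
  ]
}}

```text
time_s: 9.18
ee_pos: [507.3, 55.4, 98.8]
ee_rot: [-180.0, -0.0, 124.4]
force: [-0.1, -0.2, -3.1]
gripper_width: 59.5
gripper_force: 58.0
```

>>> {"name": "arm_command", "arguments": {
  "motion": [
    {"offset": [0,0,0.001],"spin": 0},
    {"offset": [0,0,0.001],"spin": 0},
    {"offset": [0,0,0.001],"spin": 0},
    {"offset": [0,0,0.001],"spin": 0},
    {"offset": [0,0,0],"spin": 0}
  ]
}}

```text
time_s: 9.8
ee_pos: [507.3, 55.3, 95.4]
ee_rot: [180.0, 0.0, 124.4]
force: [-2.4, -1.2, 2.4]
gripper_width: 59.6
gripper_force: 58.0
```

Contact with the floor, so the jar is seated. I start unscrewing (anticlockwise is negative spin about the down-pointing tool z), rising with the thread.

>>> {"name": "arm_command", "arguments": {
  "motion": [
    {"offset": [0,0,0],"spin": -0.05},
    {"offset": [0,0,0],"spin": -0.07},
    {"offset": [0,0,0],"spin": -0.07},
    {"offset": [0,0,0],"spin": -0.07},
    {"offset": [0,0,-0.0003],"spin": -0.05}
  ],
  "newtons": 60
}}

```text
time_s: 10.42
ee_pos: [507.1, 55.5, 95.6]
ee_rot: [180.0, -0.0, 142.2]
force: [-2.2, -0.3, 2.7]
gripper_width: 59.5
gripper_force: 60.0
```

```bash
cat > chk.py <<'E'
from h import *
s=env.state(); print({k:np.round(s[k],2).tolist() for k in ('time_s','ee_pos','ee_rot','force','torque','gripper_width','gripper_force','qpos')})
E
python3 chk.py
```

```text
{'time_s': 10.42, 'ee_pos': [507.14, 55.46, 95.63], 'ee_rot': [179.98, -0.03, 142.15], 'force': [-2.21, -0.35, 2.68], 'torque': [0.03, 0.35, -0.37], 'gripper_width': 59.45, 'gripper_force': 60.0, 'qpos': [4.93, 19.75, 108.87, 0.05, 51.38, -47.26]}
```

>>> {"name": "arm_command", "arguments": {
  "motion": [
    {"offset": [0,0,-0.0003],"spin": -0.07},
    {"offset": [0,0,-0.0003],"spin": -0.07},
    {"offset": [0,0,-0.0003],"spin": -0.07},
    {"offset": [0,0,-0.0003],"spin": -0.07},
    {"offset": [0,0,-0.0003],"spin": -0.07}
  ]
}}

```text
time_s: 11.05
ee_pos: [506.9, 55.3, 96.7]
ee_rot: [-180.0, -0.0, 162.3]
force: [-0.9, -0.3, -1.9]
gripper_width: 59.5
gripper_force: 60.0
```

```bash
python3 chk.py
```

```text
{'time_s': 11.05, 'ee_pos': [506.95, 55.34, 96.69], 'ee_rot': [-180.0, -0.04, 162.28], 'force': [-0.92, -0.25, -1.91], 'torque': [-0.01, 0.22, -0.16], 'gripper_width': 59.5, 'gripper_force': 60.0, 'qpos': [4.93, 19.68, 108.8, 0.02, 51.56, -67.37]}
```

>>> {"name": "arm_command", "arguments": {
  "motion": [
    {"offset": [0,0,-0.0003],"spin": -0.07},
    {"offset": [0,0,-0.0003],"spin": -0.07},
    {"offset": [0,0,-0.0003],"spin": -0.07},
    {"offset": [0,0,-0.0003],"spin": -0.06}
  ]
}}

```text
time_s: 11.55
ee_pos: [507.1, 55.2, 97.8]
ee_rot: [-180.0, -0.0, 177.8]
force: [-0.1, -0.6, -1.0]
gripper_width: 59.7
gripper_force: 60.0
```

```bash
python3 chk.py
```

```text
{'time_s': 11.55, 'ee_pos': [507.11, 55.25, 97.77], 'ee_rot': [-179.99, -0.02, 177.78], 'force': [-0.14, -0.64, -0.97], 'torque': [-0.14, 0.15, -0.04], 'gripper_width': 59.67, 'gripper_force': 60.0, 'qpos': [4.93, 19.61, 108.71, -0.01, 51.7, -82.84]}
```

>>> {"name": "arm_command", "arguments": {
  "motion": [
    {"offset": [0,0,-0.0003],"spin": -0.07},
    {"offset": [0,0,-0.0003],"spin": -0.07},
    {"offset": [0,0,-0.0003],"spin": -0.07},
    {"offset": [0,0,-0.0001],"spin": -0.04}
  ]
}}

```text
time_s: 12.05
ee_pos: [507.2, 55.2, 98.7]
ee_rot: [-180.0, -0.0, -167.9]
force: [-0.3, -0.8, -1.5]
gripper_width: 59.7
gripper_force: 60.0
```

```bash
cat >> chk.py <<'E'
q=s['ee_pos']
for n in ('scene','wrist'):
    c=cam(n); im,d=env.grab_frame(n); tag=f"{n}_{s['time_s']:.2f}"; cv2.imwrite(f'pics/{tag}.png',im); np.savez(f'pics/{tag}.npz',im=im,d=d,R=c[1],e=c[2])
    P=pts(n,d,c); i=im.astype(int)
    L=P[(i[...,2]>90)&(i[...,1]<70)&(i[...,0]<70)&(d>0)&(np.hypot(P[...,0]-q[0],P[...,1]-q[1])<40)]
    print(n,'lid z',len(L),np.percentile(L[:,2],[2,50,90]).round(1))
E
python3 chk.py
```

```text
{'time_s': 12.05, 'ee_pos': [507.18, 55.24, 98.74], 'ee_rot': [-180.0, -0.02, -167.93], 'force': [-0.29, -0.85, -1.53], 'torque': [-0.12, 0.09, -0.02], 'gripper_width': 59.73, 'gripper_force': 60.0, 'qpos': [4.93, 19.54, 108.64, -0.01, 51.83, -97.14]}
scene lid z 225 [ 39.5 103.9 106.3]
wrist lid z 8911 [ 94.7 105.7 106.6]
```

>>> {"name": "arm_command", "arguments": {
  "motion": [
    {"offset": [0,0,-0.0003],"spin": -0.05},
    {"offset": [0,0,-0.0003],"spin": -0.03},
    {"offset": [0,0,0],"spin": 0}
  ]
}}

```text
time_s: 12.52
ee_pos: [507.4, 55.3, 99.6]
ee_rot: [-180.0, 0.0, -163.5]
force: [0.0, -0.0, -1.9]
gripper_width: 59.4
gripper_force: 60.0
```

```bash
python3 chk.py
```

```text
{'time_s': 12.52, 'ee_pos': [507.4, 55.33, 99.56], 'ee_rot': [-180.0, 0.01, -163.46], 'force': [0.03, -0.03, -1.88], 'torque': [-0.04, 0.13, 0.02], 'gripper_width': 59.44, 'gripper_force': 60.0, 'qpos': [4.93, 19.49, 108.58, 0.0, 51.92, -101.61]}
scene lid z 193 [ 39.   98.4 106.6]
wrist lid z 8967 [ 95.4 106.5 107.5]
```

>>> {"name": "arm_command", "arguments": {
  "motion": [
    {"offset": [0,0,-0.001],"spin": 0},
    {"offset": [0,0,0],"spin": 0}
  ]
}}

```text
time_s: 12.88
ee_pos: [507.4, 55.5, 100.8]
ee_rot: [180.0, 0.0, -163.4]
force: [-2.3, -1.1, -1.1]
gripper_width: 59.5
gripper_force: 60.0
```

```bash
python3 chk.py
```

```text
{'time_s': 12.88, 'ee_pos': [507.45, 55.54, 100.79], 'ee_rot': [179.99, 0.03, -163.44], 'force': [-2.29, -1.09, -1.07], 'torque': [0.11, 0.23, 0.03], 'gripper_width': 59.54, 'gripper_force': 60.0, 'qpos': [4.94, 19.41, 108.49, 0.02, 52.08, -101.63]}
scene lid z 194 [ 38.5 104.5 108.2]
wrist lid z 8976 [ 96.6 107.7 108.6]
```

>>> {"name": "arm_command", "arguments": {
  "motion": [
    {"offset": [0,0,-0.001],"spin": 0},
    {"offset": [0,0,-0.001],"spin": 0},
    {"offset": [0,0,0],"spin": 0}
  ]
}}

```text
time_s: 13.35
ee_pos: [507.4, 55.4, 102.7]
ee_rot: [180.0, 0.0, -163.4]
force: [-0.7, 1.2, 0.1]
gripper_width: 59.9
gripper_force: 60.0
```

```bash
cat > f.py <<'E'
from h import *
F=[]
for k in range(6): F.append(env.state()['force']); env.grab_frame('top')
print(np.mean(F,0).round(2),np.std(F,0).round(2)); 
E
python3 f.py; python3 chk.py; python3 - <<'E'
import cv2,glob
f=max(glob.glob('pics/scene_*.png')); print(f)
cv2.imwrite('pics/c2.png',cv2.resize(cv2.imread(f)[140:300,240:440],None,fx=3.5,fy=3.5,interpolation=cv2.INTER_CUBIC))
E
```

```text
[-0.26  0.39  0.12] [0.37 0.57 0.29]
{'time_s': 13.65, 'ee_pos': [507.41, 55.38, 102.58], 'ee_rot': [180.0, 0.01, -163.43], 'force': [-0.99, 0.54, -0.37], 'torque': [0.14, 0.15, 0.01], 'gripper_width': 59.55, 'gripper_force': 60.0, 'qpos': [4.93, 19.28, 108.36, 0.01, 52.34, -101.64]}
scene lid z 188 [ 37.4 100.2 110.1]
wrist lid z 8969 [ 98.4 109.5 110.5]
pics/scene_13.65.png
```

View pics/c2.png

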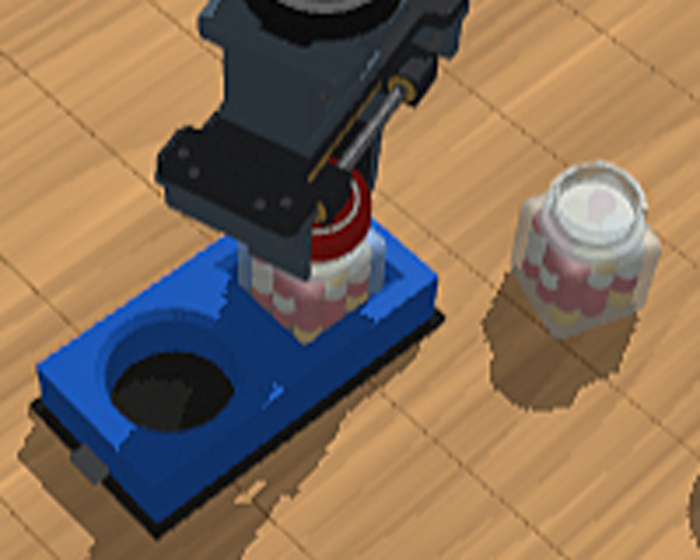

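The jar stands in the socket at (310,295) in the crop, and the lid is rising free at (340,215). Vertical force is about 0, so the threads have let go. I'm lifting to about 15 mm above the rim.

>>> {"name": "arm_command", "arguments": {
  "motion": [
    {"offset": [0,0,-0.003],"spin": 0},
    {"offset": [0,0,-0.006],"spin": 0},
    {"offset": [0,0,-0.006],"spin": 0},
    {"offset": [0,0,-0.004],"spin": 0},
    {"offset": [0,0,-0.001],"spin": 0}
  ]
}}

```text
time_s: 14.38
ee_pos: [507.6, 55.4, 123.0]
ee_rot: [-180.0, 0.1, -163.4]
force: [0.2, 0.1, 0.2]
gripper_width: 59.6
gripper_force: 60.0
```

>>> {"name": "arm_command", "arguments": {
  "motion": [
    {"offset": [0,0,0],"spin": 0},
    {"offset": [0,0,0],"spin": 0},
    {"offset": [0,0,0],"spin": 0},
    {"offset": [0,0,0],"spin": 0}
  ]
}}

```text
time_s: 14.88
ee_pos: [507.3, 55.3, 122.4]
ee_rot: [180.0, -0.0, -163.4]
force: [-0.1, 0.1, -1.0]
gripper_width: 59.6
gripper_force: 60.0
```

```bash
python3 f.py; python3 chk.py; python3 - <<'E'
import cv2,glob
f=max(glob.glob('pics/scene_*.png')); print(f)
cv2.imwrite('pics/c3.png',cv2.resize(cv2.imread(f)[150:260,270:440],None,fx=4.5,fy=4.5,interpolation=cv2.INTER_CUBIC))
E
```

```text
[-0.05  0.32 -0.61] [0.32 0.71 0.36]
{'time_s': 15.18, 'ee_pos': [507.35, 55.36, 122.54], 'ee_rot': [180.0, 0.0, -163.43], 'force': [-0.24, -0.73, -0.86], 'torque': [0.1, -0.0, 0.05], 'gripper_width': 60.0, 'gripper_force': 60.0, 'qpos': [4.93, 17.96, 106.91, 0.0, 55.13, -101.64]}
scene lid z 215 [ 38.6 126.9 130.1]
wrist lid z 8968 [118.4 129.5 130.4]
pics/scene_15.18.png
```

View pics/c3.png

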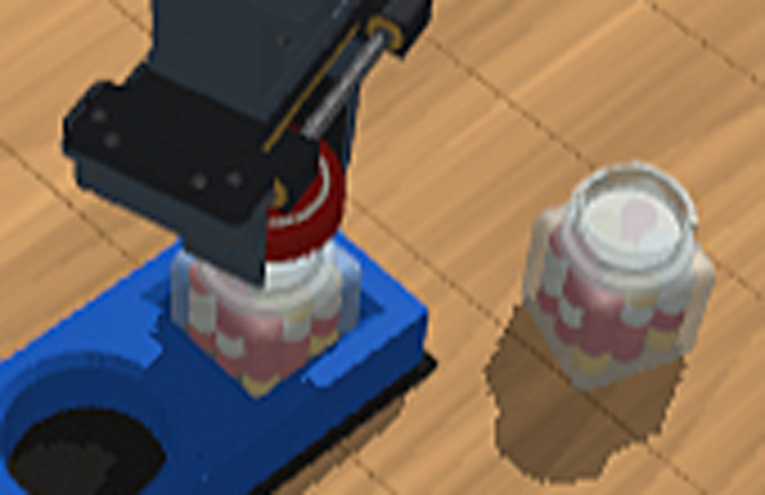

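The lid at (300,200) in the crop is clear above the open neck, and the jar is still seated. The load is only the lid's weight, and its lower edge is about 15 mm above the rim.

```bash
python3 -c "
from workcell import env
print(env.job_done())"
```

```text
the job is handed in; nothing more can be done
None
```

I handed the job in at about 15 s of the 45 s limit: the jar is standing in its square socket, and the lid is unscrewed and held level about 15 mm above the mouth. The honey jar, mug and bowl were not touched, and I don't have the judge's verdict.

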